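# Open the pencil-locked jar whose thread hand is unknown, and hold the cap

### The arm

A 7-joint arm with a two-finger parallel gripper is mounted at the origin on the work surface. World frame = base frame: x ahead of the robot, y to its left, z up, the work surface at z = 0. Lengths are in mm, angles in rad, forces in N, time in s.
With the tool pointing down it reaches from about 350 to 900 mm from the base axis. Payload 19.9 kg.
Tool frame: the origin (TCP) lies midway between the tips of the shut fingers; the grasp point (between the pads) lies 19 mm behind it; z points along the fingers, y is the line along which they close (so a half turn about z gives the same grasp; the last joint's range is limited). The gripper opens to 94 mm and grips with 3 to 60 N. Pads are 16 mm wide; open, the fingers measure 119 mm over their backs; the gripper's body (75 mm by 177 mm) begins 78 mm behind the grasp point.
Start: joints at [-1.325, 0.417, -0.01, 1.614, 0.005, 1.111, -0.053], TCP at [177.392, 599.275, 205.425] pointing down, gripper open.
Joint ranges: [-2.81, 2.81], [-0.39, 2.02], [-1.27, 1.25], [0.06, 2.57], [-1.19, 4.33], [0.19, 2], [-2.82, 2.82]. Speed limits (rad/s): [1.89, 1.89, 2.39, 2.39, 3.01, 3.01, 3.01].

### API

Orientations are given as a rotation vector (axis times angle).
In Python, from rig import observe, grab_frame, job_done gives the robot as it stands. The module is installed in compiled form; this text tells all that it offers.
- The arm moves only by the shell command python3 -m jog 'ROWS' [FORCE]. ROWS is JSON, a list of rows, each a list of 3 entries, a list of its own where there are three numbers: the shift along the tool's x, y, z in cm, then the turn about the tool's z in degrees, then the opening, from -1 (shut) to 1 (fully open). A call has 1 to 20 rows; each row shifts and turns the commanded pose from where the row before left it, along the tool's axes as they then stand; what a row does not reach is not made up. A row lasts 1/10 s, in which the tool goes at most 50 mm and 8.59 degrees, less where a joint would pass 70% of its speed; a pose out of reach is approached as far as the arm can. A call is refused whole if a number of a shift passes 5 or a number of a turn 8.59, either way. A call with a gripper value outside its range is refused whole. The fingers move at their own pace and stop on an object; FORCE is the grip in N (left out, the last holds). Time passes only in rows, so rows that do not move let the fingers close. It gives the time, the measured TCP pose, the force, the opening and the grip force at its end, in the units of the state.
- observe(): the state, without advancing time (a new reading comes with each control period).
- grab_frame(name): name is "scene" or "top" or "wrist"; returns a dict with "color" (400x640x3 uint8, red, green, blue), "z_map" (400x640 float32, mm along the optical axis (not along the pixel's ray), 0 where there is no reading), "mtx" (3x3 intrinsics, pixels), "R" (3x3) and "t" (3): a world point X has camera coordinates R X + t. Camera axes: x right, y down, z forward; pixel columns grow to the right and rows downward; lengths in mm; the calibration is good to about 2 mm. A picture is of the moment at which its call begins.
- job_done(): hands the job in; it is judged then, once.
The state is a dict: "clock": time; "q": joint angles; "dq": joint speeds; "joint_torque": joint torques, N m; "eef_pos": TCP position; "tcp_rot": TCP orientation; "force": force on the tool from outside, world axes, zero at the start; "moment": the same for the moment, N m; "opening": finger opening in mm; "grasp_force": force on a finger pad.
Only numpy, scipy, OpenCV 4.12 (cv2) and the standard library are available. Lean on these libraries where they do the work, as an engineer would, in place of code of your own. Each camera call takes 0.05 s, during which the arm holds its last target. There are 200 camera calls.

### The job

The red cap of the jar in the wooden caddy is blocked by a yellow pencil pushed down through its fork: pull the pencil up out of the caddy and stand it in the steel cup. Then loosen the cap by its bar; nobody remembers whether it opens clockwise or anticlockwise, so try gently both ways until it comes free. Lift the cap straight off and finish still holding it level above the jar, at least 5 cm above where it sat, without disturbing the cup or the other things on the desk.

Things in the scene. Friction and masses are not known exactly. Their poses are not given: they have to be found in the camera images.
- caddy: Wooden block fixed to the desk, 50 mm high, x -58..+70 mm, y -52..+143 mm from the origin, which lies on the desk below the green jar's axis (z up). The jar, 72 mm across, is fixed in it. Pencil hole at (48, 0) mm, 11.5 mm wide, 42 mm deep. A closed yellow tin with steel lid, 69 mm across, top at 104 mm, is fixed at (0, 100) mm; not part of the job.
- jar_mouth (a point): Rim centre of the jar's mouth, 96 mm above the desk, under the cap. Short lug thread, little friction, its hand hidden and varying. Wrong way: hard stop after 0.1-0.2 rad. Right way: turns freely, without rising, to an end stop at about 1.1 rad; from 0.9 rad to that stop it lifts straight off. Elsewhere it rattles 2 mm up or sideways but cannot be pulled off.
- cap: Loose red plastic cap, 50-100 g. Origin: on its axis at the skirt's underside, 80 mm above the desk when seated; z up. Skirt 60 mm across, 22 mm high; on it a grip bar 50 (cap x) by 16 (cap y) by 27 mm, top 49 mm above the origin. A two-pronged fork (gap 13 mm) sticks out along cap +x to 58 mm from the axis, 8-16 mm above the origin, round the pencil; it starts along caddy +x.
- cap_grip (a point): Point on the cap's axis in the grip bar, 37 mm above the cap's origin. Grip across the bar (closing along cap y) from above, at this height or a little higher; about 15 N is enough to turn and lift the cap.
- pencil: Loose yellow pencil, 9 mm thick, 160 mm long; its top 20 mm are a tapering grey silicone tip. Origin: centre of its flat lower end, 8 mm above the desk at the start; z along it to the tip. Stands loosely, upright or leaning a few degrees, in the caddy's hole and through the cap's fork, whose top is 96 mm above the desk.
- pencil_grip (a point): Point on the pencil's axis 142 mm from its lower end, just under where the tip starts to taper: here the gripper's centre leaves the fingertips clear of the cap's bar.
- cup: Loose steel cup standing on the desk, 80 mm across at the rim, 90 mm high, wall 3 mm, narrowing a little downwards, 300 g, empty. Origin: centre of its underside; z up.
- bowl: Bystander: loose blue ceramic bowl, 110 mm across, 45 mm high, with a green glass marble in it. Origin: centre of its underside.
- stapler: Bystander: loose blue stapler, 36 by 130 (its y) by 47 mm high. Origin: centre of its underside.
- tiffin: Bystander: loose steel tiffin carrier with latches and a carrying bow, 124 mm across, 143 mm high. Origin: centre of its underside.
There are look-alikes about, which are no part of the job. Several things have the shape of the cap; the one meant has the colours described above. Leave any pink look-alike of the cup alone.

How it is judged (in metres and radians):
On the way, in this order (a step that is already met when the one before it is completed fails the run):
1. the pencil is drawn up clear of the hole and the cap's fork while the cap stays on (height (world z) of pencil above 0.1 m and z of cap in the frame of caddy below 0.09 m), for 0.05 s.
2. the pencil stands in the cup, let go (horizontal distance between pencil and cup below 0.038 m and height (world z) of pencil below 0.03 m and angle between pencil's own z axis and vertical below 0.8 rad and contact force between the fingers and pencil below 0.1 N), for 0.2 s.
3. the cap is off the jar, held in the fingers (z of cap in the frame of caddy above 0.105 m and contact force between cap and the fingers above 0.5 N and contact force between cap and caddy below 0.1 N), for 0.2 s.
At the end, for the whole second after the job is handed in: Cap held still in the fingers, 45 mm or more above its seat, within 60 mm sideways of the jar axis, tilt under 0.35 rad, off the caddy; pencil let go in the cup (foot within 38 mm of its axis and 30 mm of the desk, tilt under 0.8 rad); cup upright, moved under 40 mm (z of cap in the frame of caddy above 0.125 m and horizontal distance between cap and jar_mouth below 0.06 m and angle between cap's own z axis and vertical below 0.35 rad and linear speed of cap below 0.03 m/s and contact force between cap and the fingers above 0.5 N and contact force between cap and caddy below 0.1 N and horizontal distance between pencil and cup below 0.038 m and height (world z) of pencil below 0.03 m and angle between pencil's own z axis and vertical below 0.8 rad and angle between cup's own z axis and vertical below 0.1 rad and distance of cup from where it was at the start of the episode below 0.04 m); the arm keeps its last pose, push and grip.
It fails at once if the bowl is disturbed (moved 30 mm) (distance of bowl from where it was at the start of the episode above 0.03 m).
It fails at once if the stapler is disturbed (moved 30 mm) (distance of stapler from where it was at the start of the episode above 0.03 m).
It fails at once if the tiffin is disturbed (moved 30 mm) (distance of tiffin from where it was at the start of the episode above 0.03 m).
It fails at once if the cup is tipped (angle between cup's own z axis and vertical above 0.5 rad).
It fails at once if the cap is crushed (over 90 N from the fingers) (contact force between cap and the fingers above 90 N).
It also fails if it takes over 58 s, if anything falls off the work surface, if the arm or the gripper's body presses on something with over 40 N, if the wrist force passes 120 N, or if a joint passes its speed limit or range.

## Working session

There is one attempt and no reset: what is moved stays moved. The work goes in short steps, Python scripts to look and compute and a shell command to move; the robot and the scene stay as the last step left them, time stands still between calls to the robot, and variables do not carry over. Pictures are saved under pics/ and viewed, at most 10 in all, crops included, and the job is handed in when it is done.

```bash
mkdir -p pics
cat > h.py <<'E'
from rig import observe, grab_frame, job_done
import numpy as np, cv2, pickle
def snap(n,f):
    g=grab_frame(n); pickle.dump(g,open(f'pics/{f}.pkl','wb')); cv2.imwrite(f'pics/{f}.png',g['color'][:,:,::-1]); return g
def load(f): return pickle.load(open(f'pics/{f}.pkl','rb'))
def p3(g,u,v,z=None):
    K,R,t=[np.array(g[k]) for k in('mtx','R','t')]
    d=g['z_map'][int(v),int(u)]; ray=np.linalg.inv(K)@[u,v,1]
    if z is None: return R.T@(ray*d-t)
    o=-R.T@t; r=R.T@ray; return o+r*(z-o[2])/r[2]
def cloud(g):
    K,R,t=[np.array(g[k]) for k in('mtx','R','t')]
    v,u=np.mgrid[:400,:640]; P=np.stack([u,v,np.ones_like(u)],-1)@np.linalg.inv(K).T*g['z_map'][...,None]
    return (P-t)@R
def crop(g,f,u0,u1,v0,v1,s):
    cv2.imwrite(f'pics/{f}.png',cv2.resize(g['color'][v0:v1,u0:u1,::-1],None,fx=s,fy=s,interpolation=cv2.INTER_CUBIC))
E
python3 - <<'E'
from h import *
a=snap('top','top0');b=snap('scene','sc0')
cv2.imwrite('pics/both.png',cv2.resize(np.vstack([a['color'],b['color']])[:,:,::-1],(480,600)))
for g in(a,b): print(-np.array(g['R']).T@g['t'])
print(observe())
E
```

```text
[ 500.31565265   64.32053146 1230.29619936]
[1190.19317365 -120.97951571 1059.51463511]
{'clock': 0.1, 'q': array([-1.32449482,  0.41791763, -0.01029612,  1.61408333,  0.00471897,
        1.11070818, -0.05300151]), 'dq': array([ 1.81659621e-04, -2.13390419e-03, -3.10115328e-04, -2.04029061e-03,
        1.59033611e-03, -4.61886903e-04,  7.24104399e-05]), 'joint_torque': array([ 2.95027030e-04, -8.52572179e+01,  6.40214179e-01, -4.26691854e+01,
       -4.87719197e-02,  1.64324068e-02,  5.56037912e-05]), 'eef_pos': array([177.32941575, 598.97281514, 204.89867852]), 'tcp_rot': array([-4.50498207e-01, -3.10907149e+00,  1.71570609e-03]), 'force': array([-0.26262002,  0.31933967,  0.04583289]), 'moment': array([ 0.03888938, -0.00367969,  0.03119544]), 'grasp_force': 0.0, 'opening': 94.04114301766383}
```

View pics/top0.png

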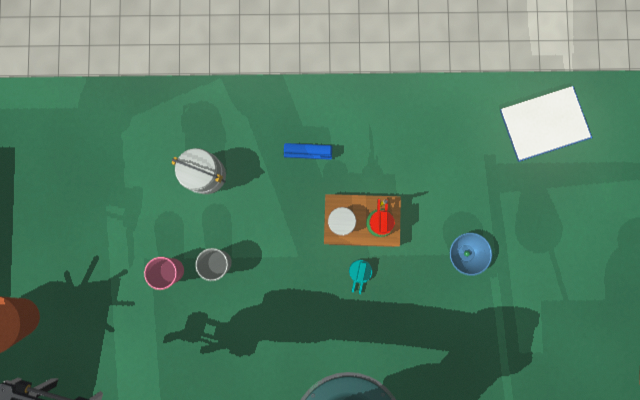

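View pics/sc0.png

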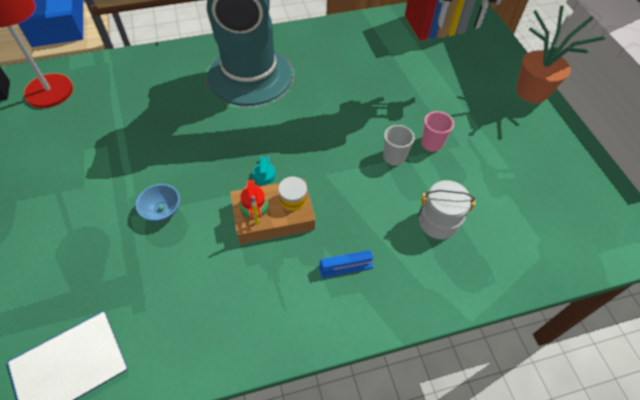

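The top view shows the red cap at (380,221) in the caddy, the pencil by it near (383,203), the steel cup at (212,264) and the robot base at the bottom. 
Possible mix-ups: cap is red (380,221) vs the teal look-alike (360,272); cup is steel (212,264) vs pink (160,273) and the tiffin (200,170); the tin lid (342,221) is not the cap. I choose red cap and steel cup, and check them in one crop.

Run:
```python
from h import *
a=load('top0');b=load('sc0')
A=cv2.resize(a['color'][180:260,310:420],None,fx=5,fy=5,interpolation=cv2.INTER_CUBIC)  #550x400
B=cv2.resize(b['color'][150:250,215:325],None,fx=5,fy=5,interpolation=cv2.INTER_CUBIC)[:400+100]
A=cv2.copyMakeBorder(A,0,100,0,0,cv2.BORDER_CONSTANT)
cv2.imwrite('pics/crop1.png',cv2.resize(np.hstack([A,B]),(800,364))[:,:,::-1])
C=cloud(a)
# fit: red pixels with heights; cup rim; caddy top corners
hsv=cv2.cvtColor(a['color'],cv2.COLOR_RGB2HSV)
def st(m,n):
    P=C[m]; print(n,len(P),P.mean(0).round(1),P.min(0).round(1),P.max(0).round(1))
box=np.zeros((400,640),bool); box[185:260,310:415]=1
red=box&((hsv[...,0]<6)|(hsv[...,0]>174))&(hsv[...,1]>180)
for lo,hi in((80,100),(100,110),(120,135)): st(red&(C[...,2]>lo)&(C[...,2]<hi),f'red{lo}')
cad=box&(abs(C[...,2]-50)<5); 
r=cv2.minAreaRect(C[cad][:,:2].astype(np.float32)); print(r,cv2.boxPoints(r))
lid=box&(abs(C[...,2]-104)<4)&(hsv[...,1]<60); st(lid,'lid')
bx=np.zeros((400,640),bool); bx[240:290,185:240]=1
rim=bx&(abs(C[...,2]-90)<5); st(rim,'rim'); print(cv2.minEnclosingCircle(C[rim][:,:2].astype(np.float32)))
CB=cloud(b); m=np.zeros((400,640),bool); m[120:170,375:418]=1; m&=abs(CB[...,2]-90)<4
P=CB[m]; print('scene rim',cv2.minEnclosingCircle(P[:,:2].astype(np.float32)))
yel=box&(C[...,2]>70)&(hsv[...,0]>15)&(hsv[...,0]<35)&(hsv[...,1]>150); 
if yel.any(): st(yel,'yel')
tall=box&(C[...,2]>138); st(tall,'tall') if tall.any() else 0
hb=cv2.cvtColor(b['color'],cv2.COLOR_RGB2HSV)
t2=np.zeros((400,640),bool); t2[150:250,215:325]=1
vu=np.argwhere(t2&(CB[...,2]>110)); 
for v,u in vu[::6]: print((u,v),CB[v,u].round(0),b['color'][v,u],end=';')
```

```text
red80 118 [552.2 -86.1  97.3] [ 509.6 -118.7   87.6] [594.1 -59.3 100. ]
red100 236 [535.9 -86.8 102.8] [ 509.5 -118.3  100.2] [581.  -61.1 108.6]
red120 140 [537.1 -88.  128.1] [514.  -98.  120.1] [562.5 -79.8 134.1]
((544.841552734375, -44.54851531982422), (195.53407287597656, 129.01942443847656), 87.4599380493164) [[ 476.0624  -139.36055]
 [ 604.9551  -145.07843]
 [ 613.6207    50.26352]
 [ 484.72803   55.9814 ]]
lid 573 [541.7  11.  103.8] [508.3 -22.3 100. ] [574.9  44.5 108. ]
rim 139 [438.7 336.8  89.1] [401.6 294.8  85.1] [478.  372.1  94.9]
((439.2535705566406, 333.8910827636719), 39.793312072753906)
scene rim ((438.06689453125, 336.58673095703125), 42.47414779663086)
yel 13 [577.2 -76.2 190.4] [500.3 -91.4  78.9] [ 587.9   64.3 1230.3]
tall 46 [527.7  14.1 879.6] [500.3 -93.3 138.7] [ 589.5   64.3 1230.3]
(np.int64(312), np.int64(153)) [1190. -121. 1060.] [ 69 133 102];(np.int64(322), np.int64(166)) [1190. -121. 1060.] [ 69 136 103];(np.int64(247), np.int64(181)) [512. -91. 132.] [164 109  82];(np.int64(246), np.int64(182)) [509. -94. 125.] [147 113  86];(np.int64(252), np.
[... 1389 characters left out ...]
 [84 70 73];(np.int64(252), np.int64(201)) [585. -92. 153.] [96 78 64];(np.int64(253), np.int64(202)) [588. -90. 153.] [118 113  90];(np.int64(255), np.int64(203)) [585. -86. 142.] [161 115  99];(np.int64(277), np.int64(204)) [1190. -121. 1060.] [122  84  47];(np.int64(253), np.int64(206)) [587. -91. 134.] [130 113  49];(np.int64(255), np.int64(207)) [587. -87. 127.] [145 122   0];(np.int64(254), np.int64(209)) [589. -90. 124.] [131 116   0];(np.int64(231), np.int64(212)) [1190. -121. 1060.] [47 92 69];(np.int64(278), np.int64(220)) [1190. -121. 1060.] [187 135  75];(np.int64(242), np.int64(237)) [1190. -121. 1060.] [95 65 37];(np.int64(292), np.int64(247)) [1190. -121. 1060.] [ 71 138 106];
```

View pics/crop1.png

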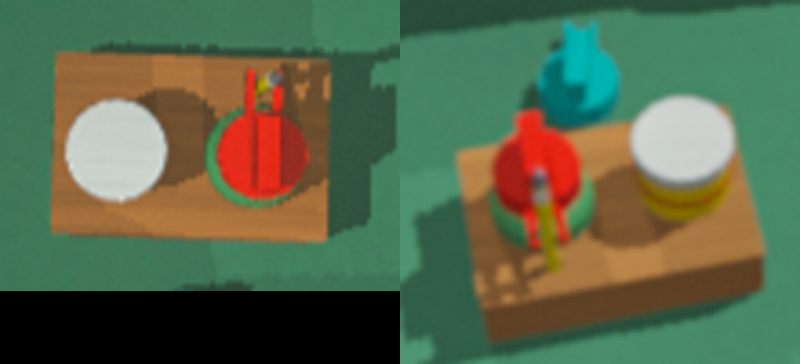

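The crop confirms the red cap's bar along caddy x, fork towards +x round the pencil, which has its grey tip at about top (383,202) / scene (252,199). Caddy origin ≈ (537,-89), yaw −2.5°; the hole ≈ (585,-91); cup ≈ (439,335). All sizes agree with the given ones. First I'll rotate the tool by 166° so its y lies across the bar with wrist range left for both cap directions.

```bash
python3 -m jog '[[[0,0,-1],8.5,1],[[0,0,-1],8.5,1],[[0,0,-1],8.5,1],[[0,0,-1],8.5,1],[[0,0,-1],8.5,1],[[0,0,-1],8.5,1],[[0,0,-1],8.5,1],[[0,0,-1],8.5,1],[[0,0,-1],8.5,1],[[0,0,-1],8.5,1],[[0,0,0],8.5,1],[[0,0,0],8.5,1],[[0,0,0],8.5,1],[[0,0,0],8.5,1],[[0,0,0],8.5,1],[[0,0,0],8.5,1],[[0,0,0],8.5,1],[[0,0,0],8.5,1],[[0,0,0],8.5,1],[[0,0,0],4.5,1]]'
cat >> h.py <<'E'
from scipy.spatial.transform import Rotation as Ro
def to(x,y,z=None):
    s=observe(); R=Ro.from_rotvec(s['tcp_rot']).as_matrix(); p=s['eef_pos']; d=np.array([x,y,p[2] if z is None else z])-p
    print('clock',s['clock'],'p',p.round(1),'yaw_y',np.degrees(np.arctan2(R[1,1],R[0,1])).round(2),'q',s['q'].round(2),'tilt',R[:,2].round(3),'\nshift cm',(R.T@d/10).round(2),'F',s['force'].round(1),'op',round(s['opening'],1),'gf',round(s['grasp_force'],1))
E
python3 -c "
from h import *
to(585,-91,300)"
```

```text
clock: 2.1
eef_pos: [177.3, 599.1, 305.1]
tcp_rot: [3.14, -0.078, -0.0]
force: [-0.7, -0.2, -0.8]
opening: 94.0
grasp_force: 0.0
clock 2.1 p [177.3 599.1 305.1] yaw_y -92.83 q [-1.72  0.38  0.52  1.5  -0.19  1.31 -2.8 ] tilt [-0.    -0.001 -1.   ] 
shift cm [44.13 66.91  0.55] F [-0.7 -0.2 -0.8] op 94.0 gf 0.0
```

```bash
python3 -m jog '[[[2.1,3.2,0],0,1],[[2.1,3.2,0],0,1],[[2.1,3.2,0],0,1],[[2.1,3.2,0],0,1],[[2.1,3.2,0],0,1],[[2.1,3.2,0],0,1],[[2.1,3.2,0],0,1],[[2.1,3.2,0],0,1],[[2.1,3.2,0],0,1],[[2.1,3.2,0],0,1],[[2.1,3.2,0],0,1],[[2.1,3.2,0],0,1],[[2.1,3.2,0],0,1],[[2.1,3.2,0],0,1],[[2.1,3.2,0],0,1],[[2.1,3.2,0],0,1],[[2.1,3.2,0],0,1],[[2.1,3.2,0],0,1],[[2.1,3.2,0],0,1],[[0,0,0],0,1]]'
python3 - <<'E'
from h import *
to(585,-91,240)
g=snap('wrist','w1'); C=cloud(g)
for lo in(108,125,140,150,160):
    m=(C[...,2]>lo)&(C[...,2]<lo+10)&(abs(C[...,0]-585)<18)&(abs(C[...,1]+91)<30)
    print(lo,m.sum(),C[m].mean(0).round(1) if m.any() else '')
print('cam',(-g['R'].T@g['t']).round(0))
E
```

```text
clock: 4.1
eef_pos: [550.4, -30.6, 305.2]
tcp_rot: [3.138, -0.078, -0.0]
force: [-0.6, 0.3, 0.6]
opening: 94.1
grasp_force: 0.0
clock 4.1 p [550.4 -30.6 305.2] yaw_y -92.86 q [-0.81  0.32  1.02  1.69 -0.28  1.29 -1.36] tilt [-0.    -0.003 -1.   ] 
shift cm [3.75 5.85 6.54] F [-0.6  0.3  0.6] op 94.1 gf 0.0
108 12 [583.5 -85.9 113.4]
125 11 [583.8 -85.9 130.2]
140 22 [583.9 -86.6 145.4]
150 24 [583.2 -87.2 154.7]
160 32 [582.6 -88.7 163.9]
cam [620. -33. 484.]
```

View pics/w1.png

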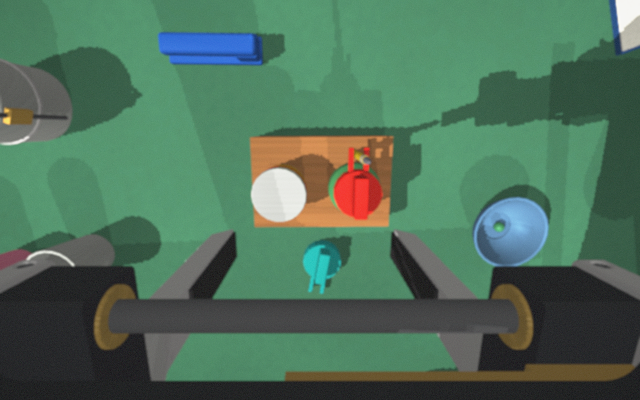

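The wrist picture shows the pencil tip near (360,158) behind the red bar; depth gives its axis ≈ (583,-90). I move above and descend to TCP z ≈ 131.

```bash
python3 -m jog '[[[0.9,1.5,0],0,1],[[0.9,1.5,0],0,1],[[0.9,1.4,0],0,1],[[0.85,1.4,0],0,1],[[0,0,2],0,1],[[0,0,3],0,1],[[0,0,3],0,1],[[0,0,2],0,1],[[0,0,0],0,1],[[0,0,0],0,1]]'
python3 - <<'E'
from h import *
to(583,-90,131)
g=snap('wrist','w2'); C=cloud(g)
for lo in(108,125,140,150,160):
    m=(C[...,2]>lo)&(C[...,2]<lo+10)&(abs(C[...,0]-583)<18)&(abs(C[...,1]+91)<25)
    print(lo,m.sum(),C[m].mean(0).round(1) if m.any() else '')
print('cam',(-g['R'].T@g['t']).round(0))
E
```

```text
clock: 5.15
eef_pos: [582.7, -84.3, 206.2]
tcp_rot: [-3.141, 0.067, -0.0]
force: [0.2, -0.3, -0.3]
opening: 94.2
grasp_force: 0.0
clock 5.15 p [582.7 -84.3 206.2] yaw_y -92.44 q [-0.59  0.49  0.93  1.73 -0.43  1.14 -1.15] tilt [ 0.  0. -1.] 
shift cm [0.06 0.57 7.52] F [ 0.2 -0.3 -0.3] op 94.2 gf 0.0
108 26 [585.7 -88.7 113.1]
125 31 [585.8 -88.9 129.4]
140 55 [585.3 -89.2 145.6]
150 47 [585.  -88.8 154.7]
160 59 [583.4 -89.2 163.8]
cam [652. -87. 385.]
```

```bash
python3 -m jog '[[[0.0,0.5,0],0,1],[[0,0,1.5],0,1],[[0,0,1.5],0,1],[[0,0,1.5],0,1],[[0,0,1.5],0,1],[[0,0,1.5],0,1],[[0,0,0],0,0],[[0,0,0],0,-0.5],[[0,0,0],0,-1],[[0,0,0],0,-1],[[0,0,0],0,-1],[[0,0,0],0,-1],[[0,0,0],0,-1],[[0,0,0],0,-1],[[0,0,0],0,-1]]' 20
python3 -c "
from h import *
to(583,-89,131)"
```

```text
clock: 6.7
eef_pos: [582.3, -90.0, 130.5]
tcp_rot: [3.141, -0.068, 0.0]
force: [0.2, -0.3, 0.1]
opening: 25.4
grasp_force: 0.0
clock 6.7 p [582.3 -90.  130.5] yaw_y -92.49 q [-0.53  0.58  0.86  1.8  -0.52  1.01 -1.08] tilt [ 0. -0. -1.] 
shift cm [ 0.06 -0.1  -0.05] F [ 0.2 -0.3  0.1] op 25.4 gf 0.0
```

```bash
python3 -m jog '[[[0,0,0],0,-1],[[0,0,0],0,-1],[[0,0,0],0,-1],[[0,0,0],0,-1],[[0,0,0],0,-1],[[0,0,0],0,-1]]' 20
python3 -c "
from h import *
to(583,-89,131)"
```

```text
clock: 7.3
eef_pos: [582.3, -89.9, 130.5]
tcp_rot: [3.141, -0.068, -0.0]
force: [0.4, 0.0, -0.5]
opening: 8.1
grasp_force: 20.0
clock 7.3 p [582.3 -89.9 130.5] yaw_y -92.49 q [-0.53  0.58  0.86  1.8  -0.52  1.01 -1.08] tilt [-0. -0. -1.] 
shift cm [ 0.06 -0.1  -0.05] F [ 0.4  0.  -0.5] op 8.1 gf 20.0
```

```bash
python3 -m jog '[[[0,0,-0.5],0,-1],[[0,0,-1],0,-1],[[0,0,-1],0,-1],[[0,0,-1],0,-1],[[0,0,-1],0,-1],[[0,0,-1],0,-1],[[0,0,-1],0,-1],[[0,0,-1],0,-1],[[0,0,-1],0,-1],[[0,0,-1],0,-1],[[0,0,-1],0,-1],[[0,0,-1],0,-1],[[0,0,-1],0,-1],[[0,0,-1],0,-1],[[0,0,0],0,-1]]' 20
python3 - <<'E'
from h import *
to(439,335,260)
g=snap('scene','sc1'); crop(g,'sc1c',215,345,90,240,4)
C=cloud(g); m=np.zeros((400,640),bool); m[120:170,375:418]=1; m&=abs(C[...,2]-90)<4
print('scene rim',cv2.minEnclosingCircle(C[m][:,:2].astype(np.float32)))
E
```

```text
clock: 8.8
eef_pos: [582.8, -90.1, 266.9]
tcp_rot: [3.141, -0.068, 0.003]
force: [0.5, 0.2, -0.6]
opening: 8.1
grasp_force: 20.0
clock 8.8 p [582.8 -90.1 266.9] yaw_y -92.49 q [-0.62  0.44  0.97  1.66 -0.38  1.25 -1.18] tilt [ 0.002 -0.    -1.   ] 
shift cm [-16.22 -41.85   0.66] F [ 0.5  0.2 -0.6] op 8.1 gf 20.0
scene rim ((438.21307373046875, 336.10284423828125), 41.42951965332031)
```

View pics/sc1c.png

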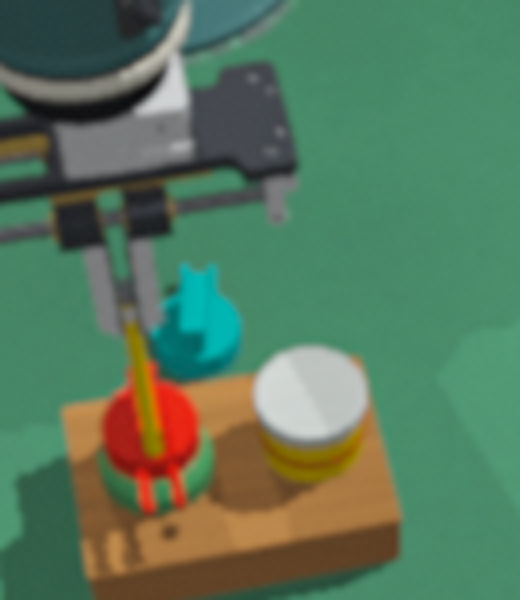

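The crop shows the pencil between the fingers with its foot clear above the cap at (150,445), the empty hole at (170,530), cap still on. On to the cup.

```bash
python3 -m jog '[[[-0.5,-1.2,0],0,-1],[[-0.9,-2.3,0],0,-1],[[-0.9,-2.3,0],0,-1],[[-0.9,-2.3,0],0,-1],[[-0.9,-2.3,0],0,-1],[[-0.9,-2.3,0],0,-1],[[-0.9,-2.3,0],0,-1],[[-0.9,-2.3,0],0,-1],[[-0.9,-2.3,0],0,-1],[[-0.9,-2.3,0],0,-1],[[-0.9,-2.3,0],0,-1],[[-0.9,-2.3,0],0,-1],[[-0.9,-2.3,0],0,-1],[[-0.9,-2.3,0],0,-1],[[-0.9,-2.3,0],0,-1],[[-0.9,-2.3,0],0,-1],[[-0.9,-2.3,0],0,-1],[[-0.9,-2.3,0],0,-1],[[-0.4,-1.5,0],0,-1],[[0,0,0],0,-1]]' 20
python3 - <<'E'
from h import *
to(439,335.5,137)
for n in('scene','top'):
    g=snap(n,n+'2'); C=cloud(g); h=cv2.cvtColor(g['color'],cv2.COLOR_RGB2HSV)
    s=observe()['eef_pos']
    m=(h[...,0]>18)&(h[...,0]<35)&(h[...,1]>120)&(C[...,2]>100)&(C[...,2]<290)&(abs(C[...,0]-s[0])<50)&(abs(C[...,1]-s[1])<50)
    P=C[m]; print(n,len(P))
    for lo in range(110,270,25):
        q=P[(P[:,2]>lo)&(P[:,2]<lo+25)]
        if len(q): print(q.mean(0).round(1),len(q))
    if len(P): print(P[:,2].min())
E
```

```text
clock: 10.85
eef_pos: [437.9, 336.3, 264.9]
tcp_rot: [3.14, -0.064, -0.0]
force: [0.1, -0.1, -0.0]
opening: 8.3
grasp_force: 20.0
clock 10.85 p [437.9 336.3 264.9] yaw_y -92.33 q [-1.44  0.33  0.92  1.75 -0.28  1.2  -2.06] tilt [-0.    -0.001 -1.   ] 
shift cm [ 0.12  0.07 12.79] F [ 0.1 -0.1 -0. ] op 8.3 gf 20.0
scene 99
[441.3 335.2 152.8] 12
[441.7 335.3 174.2] 22
[442.  334.5 198.8] 18
[441.7 334.6 222.5] 23
[441.7 334.7 247.1] 21
[442.1 337.4 264.4] 3
142.59763190712636
top 9
[439.4 329.2 201.5] 4
[439.9 328.9 220.2] 5
191.79364073512937
```

```bash
python3 -m jog '[[[0,0,1],0,-1],[[0,0,1.5],0,-1],[[0,0,1.5],0,-1],[[0,0,1.5],0,-1],[[0,0,1.5],0,-1],[[0,0,1.5],0,-1],[[0,0,1.5],0,-1],[[0,0,1],0,-1],[[0,0,1],0,-1],[[0,0,0.6],0,-1],[[0,0,0.4],0,-1],[[0,0,0.3],0,-1],[[0,0,0],0,-1],[[0,0,0],0,-1]]' 20
```

```text
clock: 12.35
eef_pos: [438.8, 334.8, 132.7]
tcp_rot: [-3.141, 0.068, -0.0]
force: [0.1, 0.3, -0.1]
opening: 8.6
grasp_force: 20.0
```

```bash
python3 -m jog '[[[0,0,0.3],0,-1],[[0,0,0.2],0,-1],[[0,0,0],0,-1]]' 20
```

```text
clock: 12.65
eef_pos: [438.5, 334.6, 127.2]
tcp_rot: [3.141, -0.068, -0.0]
force: [1.0, 0.1, 0.1]
opening: 8.3
grasp_force: 20.0
```

Foot is a few mm above the cup's floor; release and rise.

```bash
python3 -m jog '[[[0,0,0],0,-0.7],[[0,0,0],0,0],[[0,0,0],0,1],[[0,0,0],0,1],[[0,0,0],0,1],[[0,0,0],0,1],[[0,0,0],0,1],[[0,0,0],0,1],[[0,0,-1.5],0,1],[[0,0,-3],0,1],[[0,0,-3],0,1],[[0,0,-3],0,1],[[0,0,-3],0,1],[[0,0,0],0,1]]' 20
python3 - <<'E'
from h import *
to(537,-89,270)
g=snap('scene','sc3'); crop(g,'sc3c',330,480,70,200,4)
C=cloud(g); m=np.zeros((400,640),bool); m[120:170,375:418]=1; m&=abs(C[...,2]-90)<4
print('rim',cv2.minEnclosingCircle(C[m][:,:2].astype(np.float32)))
E
```

```text
clock: 14.05
eef_pos: [440.1, 335.2, 266.9]
tcp_rot: [-3.137, 0.069, -0.005]
force: [0.4, -0.5, -1.8]
opening: 94.2
grasp_force: 0.0
clock 14.05 p [440.1 335.2 266.9] yaw_y -92.52 q [-1.44  0.33  0.92  1.75 -0.28  1.2  -2.06] tilt [ 0.004  0.004 -1.   ] 
shift cm [11.54 41.95 -0.46] F [ 0.4 -0.5 -1.8] op 94.2 gf 0.0
rim ((437.27935791015625, 335.52239990234375), 41.60725402832031)
```

View pics/sc3c.png

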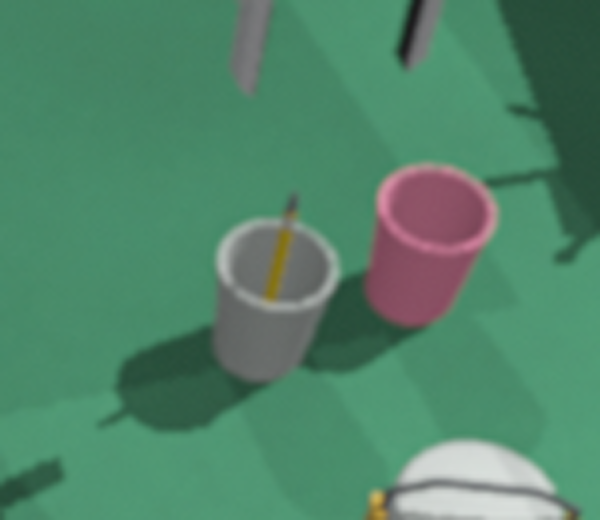

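The pencil stands in the steel cup (tip at crop (290,200)), cup unmoved. Back to above the cap with half-open fingers.

```bash
python3 -m jog '[[[0.3,1,0],0,0],[[0.6,2.3,0],0,0],[[0.6,2.3,0],0,0],[[0.6,2.3,0],0,0],[[0.6,2.3,0],0,0],[[0.6,2.3,0],0,0],[[0.6,2.3,0],0,0],[[0.6,2.3,0],0,0],[[0.6,2.3,0],0,0],[[0.6,2.3,0],0,0],[[0.6,2.3,0],0,0],[[0.6,2.3,0],0,0],[[0.6,2.3,0],0,0],[[0.6,2.3,0],0,0],[[0.6,2.3,0],0,0],[[0.6,2.3,0],0,0],[[0.6,2.3,0],0,0],[[0.6,2.3,0],0,0],[[0.9,1.9,0],0,0],[[0,0,0],0,0]]' 15
python3 - <<'E'
from h import *
to(537,-89,106)
for n in('top','wrist'):
    g=snap(n,n+'4'); C=cloud(g); h=cv2.cvtColor(g['color'],cv2.COLOR_RGB2HSV)
    m=((h[...,0]<6)|(h[...,0]>174))&(h[...,1]>150)&(C[...,2]>124)&(C[...,2]<134)&(abs(C[...,0]-537)<45)&(abs(C[...,1]+89)<40)
    if m.sum()>8: print(n,m.sum(),C[m].mean(0).round(1),cv2.minAreaRect(C[m][:,:2].astype(np.float32)))
E
```

```text
clock: 16.1
eef_pos: [533.1, -94.4, 262.1]
tcp_rot: [3.139, -0.076, -0.001]
force: [-1.0, 0.4, 0.5]
opening: 46.6
grasp_force: 0.0
clock 16.1 p [533.1 -94.4 262.1] yaw_y -92.79 q [-0.71  0.35  1.04  1.78 -0.32  1.2  -1.2 ] tilt [-0.001 -0.001 -1.   ] 
shift cm [ 0.38 -0.58 15.61] F [-1.   0.4  0.5] op 46.6 gf 0.0
wrist 728 [536.  -87.2 129. ] ((535.0931396484375, -86.90901947021484), (15.506153106689453, 48.40333557128906), 87.34434509277344)
```

```bash
python3 -m jog '[[[0.3,-0.65,0],0,0],[[0,0,2],0,0],[[0,0,2.5],0,0],[[0,0,2.5],0,0],[[0,0,2],0,0],[[0,0,1.5],0,0],[[0,0,0],0,0],[[0,0,0],0,0]]' 15
python3 -c "
from h import *
to(536.5,-87.7,106)"
```

```text
clock: 17.0
eef_pos: [537.8, -83.3, 158.0]
tcp_rot: [3.141, -0.068, 0.0]
force: [0.7, 0.2, 0.7]
opening: 47.0
grasp_force: 0.0
clock 17.0 p [537.8 -83.3 158. ] yaw_y -92.47 q [-0.63  0.48  0.94  1.89 -0.45  1.01 -1.11] tilt [ 0. -0. -1.] 
shift cm [-0.11  0.44  5.2 ] F [0.7 0.2 0.7] op 47.0 gf 0.0
```

```bash
python3 -m jog '[[[-0.1,0.44,0.5],0,0],[[0,0,1.2],0,0],[[0,0,1.2],0,0],[[0,0,1.2],0,0],[[0,0,0.7],0,0],[[0,0,0.3],0,0],[[0,0,0],0,0],[[0,0,0],0,0]]' 15
python3 -c "
from h import *
to(536.5,-87.7,106)"
```

```text
clock: 17.8
eef_pos: [536.6, -88.0, 106.7]
tcp_rot: [3.141, -0.068, 0.001]
force: [-0.1, -1.2, 0.9]
opening: 47.2
grasp_force: 0.0
clock 17.8 p [536.6 -88.  106.7] yaw_y -92.49 q [-0.57  0.54  0.88  1.93 -0.53  0.92 -1.04] tilt [ 0. -0. -1.] 
shift cm [-0.01 -0.03  0.07] F [-0.1 -1.2  0.9] op 47.2 gf 0.0
```

```bash
python3 -m jog '[[[0,0,0],0,-0.4],[[0,0,0],0,-0.5],[[0,0,0],0,-0.6],[[0,0,0],0,-0.7],[[0,0,0],0,-1],[[0,0,0],0,-1],[[0,0,0],0,-1],[[0,0,0],0,-1],[[0,0,0],0,-1],[[0,0,0],0,-1]]' 15
python3 -c "
from h import *
to(536.5,-87.7,106);print(observe()['moment'])"
```

```text
clock: 18.8
eef_pos: [536.5, -87.8, 106.6]
tcp_rot: [-3.141, 0.068, -0.0]
force: [-0.9, 0.9, 4.8]
opening: 15.9
grasp_force: 15.0
clock 18.8 p [536.5 -87.8 106.6] yaw_y -92.49 q [-0.57  0.54  0.88  1.93 -0.53  0.92 -1.04] tilt [ 0.  0. -1.] 
shift cm [ 0.   -0.01  0.06] F [-0.9  0.9  4.8] op 15.9 gf 15.0
[ 0.29574032  0.38606572 -0.03694897]
```

Gripped (16 mm). Gentle try: 10° about tool +z, watching the z moment.

```bash
python3 -m jog '[[[0,0,0],2,-1],[[0,0,0],2,-1],[[0,0,0],2,-1],[[0,0,0],2,-1],[[0,0,0],2,-1],[[0,0,0],0,-1],[[0,0,0],0,-1]]' 15
python3 -c "
from h import *
to(536.5,-87.7,106);print(observe()['moment'])"
```

```text
clock: 19.5
eef_pos: [536.5, -88.0, 106.6]
tcp_rot: [3.122, -0.344, 0.0]
force: [-0.3, -1.3, 5.7]
opening: 15.6
grasp_force: 15.0
clock 19.5 p [536.5 -88.  106.6] yaw_y -102.58 q [-0.6   0.56  0.93  1.93 -0.56  0.93 -1.19] tilt [ 0. -0. -1.] 
shift cm [-0.01 -0.03  0.06] F [-0.3 -1.3  5.7] op 15.6 gf 15.0
[-0.12062516  0.15964041 -0.02004944]
```

```bash
python3 -m jog '[[[0,0,0],2,-1],[[0,0,0],2,-1],[[0,0,0],2,-1],[[0,0,0],2,-1],[[0,0,0],0,-1],[[0,0,0],0,-1]]' 15
python3 -c "
from h import *
to(536.5,-87.7,106);print(observe()['moment'])"
```

```text
clock: 20.1
eef_pos: [536.5, -87.9, 106.6]
tcp_rot: [3.091, -0.563, 0.0]
force: [0.3, -0.0, 6.3]
opening: 15.9
grasp_force: 15.0
clock 20.1 p [536.5 -87.9 106.6] yaw_y -110.65 q [-0.62  0.58  0.96  1.93 -0.59  0.94 -1.31] tilt [ 0. -0. -1.] 
shift cm [-0.   -0.02  0.06] F [ 0.3 -0.   6.3] op 15.9 gf 15.0
[-0.0271886   0.20183194 -0.07893565]
```

18° in one way with almost no moment: beyond the wrong-way stop, so this is the opening direction. On to about 57.5° (1.0 rad).

```bash
python3 -m jog '[[[0,0,0],3,-1],[[0,0,0],3,-1],[[0,0,0],3,-1],[[0,0,0],3,-1],[[0,0,0],3,-1],[[0,0,0],3,-1],[[0,0,0],3,-1],[[0,0,0],3,-1],[[0,0,0],3,-1],[[0,0,0],3,-1],[[0,0,0],3,-1],[[0,0,0],3,-1],[[0,0,0],3,-1],[[0,0,0],0,-1],[[0,0,0],0,-1]]' 15
python3 - <<'E'
from h import *
to(536.5,-87.7,106);print(observe()['moment'])
g=snap('top','t5'); crop(g,'t5c',310,420,180,260,5)
E
```

```text
clock: 21.6
eef_pos: [536.5, -87.9, 106.6]
tcp_rot: [2.725, -1.562, 0.001]
force: [-0.0, 0.1, 5.0]
opening: 16.1
grasp_force: 15.0
clock 21.6 p [536.5 -87.9 106.6] yaw_y -149.65 q [-0.71  0.68  1.12  1.93 -0.73  1.01 -1.87] tilt [ 0. -0. -1.] 
shift cm [-0.02 -0.01  0.06] F [-0.   0.1  5. ] op 16.1 gf 15.0
[ 0.02526519  0.16799164 -0.01574848]
```

View pics/t5c.png

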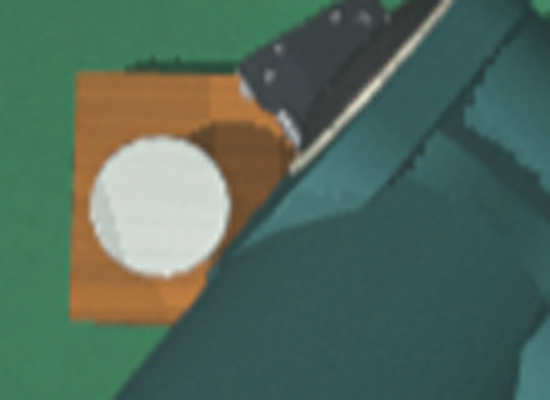

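The arm hides the cap in this view; yaw change is 57.2° (0.998 rad) with no moment. Gentle lift test of 6 mm.

```bash
python3 -m jog '[[[0,0,-0.1],0,-1],[[0,0,-0.1],0,-1],[[0,0,-0.2],0,-1],[[0,0,-0.2],0,-1],[[0,0,0],0,-1],[[0,0,0],0,-1]]' 15
python3 -c "
from h import *
to(536.5,-87.7,106)"
```

```text
clock: 22.25
eef_pos: [536.4, -87.8, 112.5]
tcp_rot: [-2.728, 1.559, -0.0]
force: [0.1, -0.7, -0.9]
opening: 16.1
grasp_force: 15.0
clock 22.25 p [536.4 -87.8 112.5] yaw_y -149.49 q [-0.72  0.67  1.13  1.93 -0.72  1.02 -1.87] tilt [ 0. -0. -1.] 
shift cm [-0.01 -0.01  0.65] F [ 0.1 -0.7 -0.9] op 16.1 gf 15.0
```

Only the cap's weight is felt (no 2 mm stop): free. Lift on.

```bash
python3 -m jog '[[[0,0,-0.4],0,-1],[[0,0,-0.5],0,-1],[[0,0,-0.5],0,-1],[[0,0,-0.5],0,-1],[[0,0,-0.5],0,-1],[[0,0,-0.5],0,-1],[[0,0,-0.5],0,-1],[[0,0,-0.5],0,-1],[[0,0,-0.5],0,-1],[[0,0,-0.5],0,-1],[[0,0,-0.5],0,-1],[[0,0,-0.5],0,-1],[[0,0,-0.3],0,-1],[[0,0,-0.2],0,-1],[[0,0,0],0,-1],[[0,0,0],0,-1],[[0,0,0],0,-1],[[0,0,0],0,-1],[[0,0,0],0,-1],[[0,0,0],0,-1]]' 15
python3 - <<'E'
from h import *
to(536.5,-87.7,175)
g=snap('scene','sc6'); crop(g,'sc6c',215,430,90,240,3)
E
```

```text
clock: 24.25
eef_pos: [536.4, -87.9, 176.4]
tcp_rot: [2.728, -1.559, 0.0]
force: [0.4, -0.1, -0.7]
opening: 15.9
grasp_force: 15.0
clock 24.25 p [536.4 -87.9 176.4] yaw_y -149.49 q [-0.77  0.57  1.19  1.87 -0.6   1.11 -1.96] tilt [-0. -0. -1.] 
shift cm [-0.01 -0.02  0.14] F [ 0.4 -0.1 -0.7] op 15.9 gf 15.0
```

View pics/sc6c.png

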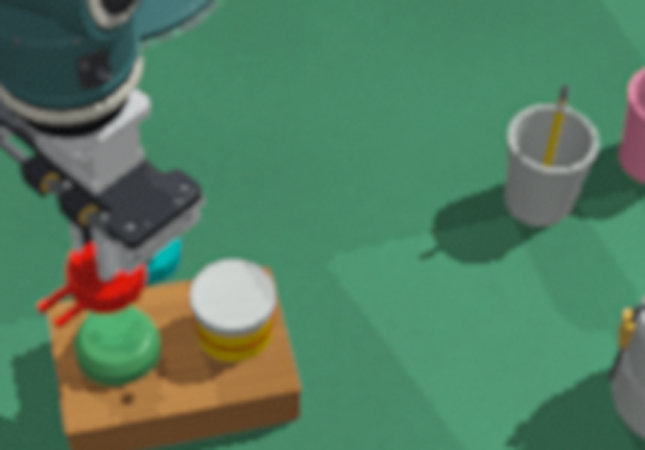

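The cap (red, crop (105,280)) hangs level in the fingers, 70 mm above the jar's uncovered mouth (118,345), and the pencil is still in the cup (560,130). Handing in.

```bash
python3 -c "
from rig import job_done
print(job_done())"
```

```text
the job is handed in; nothing more can be done
None
```

The job is handed in at about 24 s on the clock, no verdict returned: the last picture shows the pencil standing in the steel cup and the cap, opened clockwise seen from above, held level about 70 mm above where it sat.

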